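# Switch on the bench extraction with its key

## Task

Switch on the dust extraction of this dental workbench: take the key with the blue grip out of the wooden key block, push it fully home into the slot of the brass lock cylinder in the grey switch box, and with the key turn the cylinder clockwise as far as it goes. Leave the key in the switch, and leave the red key standing in the key block.

Things in the scene. Friction and masses are not known exactly. Their poses are not given: they have to be found in the camera images.
- blue_key: Blue-gripped key, upright in a slot of the key block. Origin: on its axis, underside of its round steel collar, which rests on the block 34 mm above the table. z up, x along blade and grip width. Blade below: 18 (x) x 5 (y) mm, 24 long. Above: collar 36 diameter, 4 thick; flat grip 32 (x) x 12 (y) mm, z 4 to 40 mm, pinched across the 12. Same when turned half round. 50 g.
- red_key: The wrong key: same shape and size as the blue one, with a red grip, in the other slot of the fixed wooden key block (150 x 50 x 34 mm; two loose slots 28 mm deep, 70 mm apart along its length). Origin and axes as for the blue key. Which key stands in which slot varies.
- slot (a point): Slot of the brass cylinder (52 mm across) in the fixed grey box (130 x 120 x 50 mm). Point: centre of its top face, 53 mm above the table, 3 proud of the box. z up, x along the slot, turning with it. Slot 22 (x) x 9 (y), 29 mm deep; lead-in slopes widen it to 30 x 17 over the top 5 mm. Takes the key either way round; when home, the collar lies on this face, key origin at this point.
- switch (a joint): Angle of the brass cylinder, rad: 0 off, grows clockwise seen from above, firm stop at 1.05 (60 degrees) is on. Starts between 0 and 0.2. Friction 0.08 N m, no spring: stays where left. The key has about 0.25 rad of play each way in the slot before it takes the cylinder along. The cylinder's black line points to a white dot on the box at off, to a green dot at on.

How it is judged:
On the way, in this order (a step that is already met when the one before it is completed fails the run):
1. the blue key is home in the slot of the lock cylinder (horizontal distance between blue_key and slot below 0.01 m and z of blue_key in the frame of slot below 0.01 m and angle between blue_key's own z axis and vertical below 0.2 rad), for 0.2 s.
2. the cylinder is turned on, with the blue key in it (value of joint switch above 0.85 rad and horizontal distance between blue_key and slot below 0.01 m and z of blue_key in the frame of slot below 0.012 m), for 0.2 s.
At the end, for the whole second after the job is handed in: The cylinder stands at on (above 0.85 rad, that is within 11 degrees of its stop), the blue key is home in its slot (origin within 10 mm of the slot's point sideways and less than 10 mm above it, within 0.2 rad of upright), at rest, and the red key is within 20 mm of where it stood (all of step 1 and value of joint switch above 0.85 rad and linear speed of blue_key below 0.02 m/s and distance of red_key from where it was at the start of the episode below 0.02 m); the robot touches nothing.
It fails at once if the red key is taken out of the key block (distance of red_key from where it was at the start of the episode above 0.03 m).
It fails at once if the lock cylinder is turned by something other than the inserted blue key (value of joint switch above 0.5 rad and distance between blue_key and slot above 0.025 m).
It also fails if it takes over 45 s, if anything falls off the work surface, if the arm or the gripper's body presses on something with over 40 N, if the wrist force passes 120 N, or if a joint passes its speed limit or range.

## Robot

A 7-joint arm with a two-finger parallel gripper is mounted at the origin on the work surface. World frame = base frame: x ahead of the robot, y to its left, z up, the work surface at z = 0. Lengths are in m, angles in rad, forces in N, time in s.
With the tool pointing down it reaches from about 0.4 to 0.875 m from the base axis. Payload 6.5 kg.
Tool frame: the origin (TCP) lies between the finger pads; the fingertips stand 8 mm ahead of it and the grasp point (between the pads) lies 11 mm behind it; z points along the fingers, y is the direction in which the jaws open and shut (so a half turn about z gives the same grasp; the last joint's range is limited). The gripper opens to 85 mm and grips with 20 to 120 N. Pads are 22 mm wide; open, the fingers measure 114 mm over their backs; the gripper's body (76 mm by 85 mm) begins 54 mm behind the grasp point. The pads swing forward as they close: fully open they stand 13 mm farther back than shut.
Start: joints at [-1.407, 0.536, -0.004, 1.538, 0.003, 1.067, -0.071], TCP at [0.148, 0.633, 0.239] pointing down, gripper open.
Joint ranges: [-2.7, 2.7], [-0.37, 2.16], [-1.27, 1.26], [0.24, 2.4], [-1.31, 4.45], [0.19, 1.91], [-2.76, 2.76]. Speed limits (rad/s): [2.39, 2.39, 3.14, 3.14, 3.14, 3.14, 3.14].

## Interface

Orientations are given as [roll, pitch, yaw] about the fixed x, y, z axes, in that order (R = Rz(yaw) Ry(pitch) Rx(roll)).
In Python, from cell import manip, optics gives the robot as it stands.
- The arm moves only by the tool servo_tool, never from a script. Its argument "deltas" is a list of rows, each a list of 3 entries, a list of its own where there are three numbers: the finger opening in cm, from 0 to 8.54, then the shift along the tool's x, y, z in cm, then the turn about the tool's z in rad. In form: [[gripper, [dx, dy, dz], twist], ...]. A call has 1 to 8 rows; each row is the pose to reach, as a shift and turn from the pose commanded when the call began, along the tool's axes at that moment; what a row does not reach only later rows make up. A row lasts 1/12 s, in which the tool goes at most 41.7 mm and 7.16 degrees, less where a joint would pass 70% of its speed; a pose out of reach is approached as far as the arm can. A call with a gripper value outside its range is refused whole. The fingers move at their own pace and stop on an object; "grip_force" is the grip in N (left out, the last holds). Time passes only in rows, so rows that repeat a pose let the fingers close. It gives the time, the measured TCP pose, the force and the opening at its end, in the units of the state.
- manip.get_obs(): the state, without advancing time (a new reading comes with each control period).
- optics.capture(name): name is "side" or "top"; returns a dict with "img" (420x560x3 uint8, blue, green, red), "range_z" (420x560 float32, m along the optical axis (not along the pixel's ray), 0 where there is no reading), "fx", "fy", "cx", "cy" (pixels), "dist_coeffs" ([k1, k2, p1, p2, k3] as OpenCV has them; the pictures are not rectified), "camera_from_world" (4x4, takes a point from world to camera coordinates). Camera axes: x right, y up, looking along -z (the intrinsics and any distortion apply to the point x, -y, -z); pixel columns grow to the right and rows downward; lengths in m; the calibration is good to about 2 mm. A picture is of the moment at which its call begins.
- manip.close_job(): hands the job in, once; it reports no verdict.
Trained networks look in the newest picture that a camera, given by its name, has taken for a name from the list of things; names that differ only in an ending like _2 or _b are one class to them, and where a whole thing is asked for, a point or a joint stands for the part that bears it (a point fixed in the world has none). Each returns a list of dicts, best first, with "p" (0 to 1); they miss things now and then, are a little off and sometimes report something else, mostly with a low value. They report only what shows in the picture. A call takes as long as a camera call.
- optics.masks_of(camera, thing): "region" (420x560 bool, what is visible of it) and "point" ([column, row] in pixels, amid what is visible of it).
- optics.mark_of(camera, thing): "point" ([column, row] in pixels: a listed point, or the origin of a listed thing).
The state is a dict: "t": time; "joints": joint angles; "joint_vel": joint speeds; "tau": joint torques, N m; "ee_pos": TCP position; "orientation": TCP orientation; "wrist_force": force on the tool from outside, world axes, zero at the start; "moment": the same for the moment, N m; "finger_gap": finger opening in m.
Only numpy, scipy, OpenCV 4.12 (cv2) and the standard library are available. Lean on these libraries where they do the work, as an engineer would, in place of code of your own. Each camera call takes 0.05 s, during which the arm holds its last target.

## Working session

There is one attempt and no reset: what is moved stays moved. The work goes in short steps, Python scripts to look and compute and a tool call to move; the robot and the scene stay as the last step left them, time stands still between calls to the robot, and variables do not carry over. Pictures are saved under pics/ and viewed, and the job is handed in when it is done.

Besides the shell and the picture viewer there is one more tool, called after "Call:" by a JSON object that holds its "api" and its "payload", one argument or row to a line. servo_tool: Moves the arm, as the interface text tells. Its arguments: {"type":"object","properties":{"deltas":{"type":"array"},"grip_force":{"type":"number"}},"required":["deltas"]}

```bash
mkdir -p pics
cat > h.py <<'E'
import numpy as np, cv2
from cell import manip, optics
def cap(n,f=None):
    c=optics.capture(n)
    if f: cv2.imwrite('pics/'+f,c['img'])
    return c
def ray(c,uv):
    K=np.array([[c['fx'],0,c['cx']],[0,c['fy'],c['cy']],[0,0,1.]])
    p=cv2.undistortPoints(np.array(uv,float).reshape(-1,1,2),K,np.array(c['dist_coeffs'],float)).reshape(-1,2)
    T=np.linalg.inv(np.array(c['camera_from_world']))
    d=np.c_[p[:,0],-p[:,1],-np.ones(len(p))]
    return T[:3,3],d@T[:3,:3].T
def atz(c,uv,z):
    o,d=ray(c,uv); return o+d*((z-o[2])/d[:,2])[:,None]
def proj(c,P):
    T=np.array(c['camera_from_world']); q=np.atleast_2d(P)@T[:3,:3].T+T[:3,3]
    q=q*[1,-1,-1]
    K=np.array([[c['fx'],0,c['cx']],[0,c['fy'],c['cy']],[0,0,1.]])
    return cv2.projectPoints(q.reshape(-1,1,3),np.zeros(3),np.zeros(3),K,np.array(c['dist_coeffs'],float))[0].reshape(-1,2)
def cloud(c,m):
    v,u=np.nonzero(m&(c['range_z']>0)); o,d=ray(c,np.c_[u,v]); return o+d*c['range_z'][v,u][:,None],np.c_[u,v]
E
python3 - <<'E'
from h import *
print(manip.get_obs())
for n in ('top','side'):
    c=cap(n,n+'0.png')
    T=np.linalg.inv(c['camera_from_world']);print(n,T[:3,3],-T[:3,2],c['fx'])
    for t in('blue_key','red_key','slot'):
        for r in optics.mark_of(n,t)[:2]:
            z={'slot':.053}.get(t,.034); print(t,r['p'],r['point'],atz(c,[r['point']],z))
        for r in optics.masks_of(n,t)[:2]:
            P,_=cloud(c,r['region']); print('  mask',r['p'],r['point'],r['region'].sum(),P.min(0).round(3),P.max(0).round(3),np.median(P,0).round(3))
E
```

```text
{'t': 0.0, 'joints': array([-1.4071879 ,  0.53722202, -0.00445436,  1.53890597,  0.00259499,
        1.06732922, -0.07119727]), 'joint_vel': array([-0.00052673, -0.00069467,  0.00208725,  0.00077448,  0.00071243,
       -0.00268755,  0.00037351]), 'tau': array([ 1.84649125e-04, -5.83422410e+01,  1.04898389e+00, -2.59106559e+01,
        1.23517061e-02,  9.65309649e-03,  4.80019651e-05]), 'ee_pos': array([0.1479238 , 0.63227316, 0.23836395]), 'orientation': array([-3.13973798e+00,  1.23388734e-04,  2.91187019e+00]), 'wrist_force': array([-0.34565601,  0.30746158, -0.51908812]), 'moment': array([ 0.01101812, -0.02839619, -0.018035  ]), 'finger_gap': 0.08542486034012714}
top [ 0.40822922 -0.01423682  0.88339294] [ 0.13435378 -0.00782003 -0.99090257] 486.2446505005899
blue_key 0.6 [405.5, 196.2] [[ 0.55640635 -0.25766241  0.034     ]]
  mask 0.79 [404.6, 197.5] 353 [ 0.537 -0.27   0.03 ] [ 0.573 -0.236  0.077] [ 0.551 -0.25   0.045]
red_key 0.55 [362.8, 191.9] [[ 0.56165362 -0.18150664  0.034     ]]
  mask 0.53 [367.1, 192.5] 323 [ 0.543 -0.205  0.032] [ 0.575 -0.168  0.076] [ 0.555 -0.183  0.055]
slot 0.78 [101.5, 205.3] [[0.52010945 0.27248295 0.053     ]]
slot 0.36 [362.3, 191.8] [[ 0.55836928 -0.1768932   0.053     ]]
  mask 0.73 [105.7, 209.1] 804 [0.49  0.243 0.02 ] [0.546 0.297 0.057] [0.519 0.27  0.052]
side [ 0.39077124 -0.75598467  0.63377916] [ 0.1267927   0.78254018 -0.60955269] 512.6207640100373
blue_key 0.7 [332.0, 310.9] [[ 0.55478201 -0.25857078  0.034     ]]
  mask 0.9 [333.8, 305.4] 501 [ 0.541 -0.274  0.033] [ 0.576 -0.223  0.077] [ 0.555 -0.262  0.051]
red_key 0.78 [325.6, 275.1] [[ 0.56187745 -0.18262125  0.034     ]]
  mask 0.76 [327.3, 272.4] 435 [ 0.544 -0.204  0.034] [ 0.58  -0.168  0.078] [ 0.559 -0.193  0.05 ]
slot 0.68 [265.0, 130.2] [[0.52135305 0.27220716 0.053     ]]
  mask 0.75 [265.6, 133.5] 210 [0.495 0.245 0.042] [0.546 0.298 0.058] [0.522 0.27  0.054]
```

Run:
```python
import cv2,numpy as np
a=cv2.imread('pics/top0.png');b=cv2.imread('pics/side0.png')
r=lambda im,x,y,w,h,s:cv2.resize(im[y:y+h,x:x+w],(w*s,h*s),interpolation=cv2.INTER_CUBIC)
top=np.hstack([r(a,330,160,100,75,4),r(a,60,170,100,75,4)])
bot=np.hstack([r(b,290,250,100,75,4),r(b,220,100,100,75,4)])
cv2.imwrite('pics/crop0.png',np.vstack([top,bot]))
```

```text
(no output)
```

View pics/top0.png

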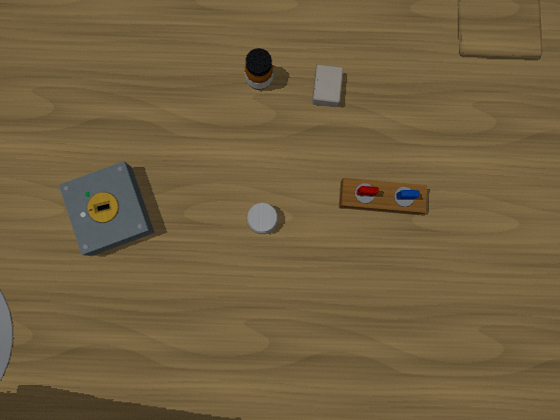

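```bash
sleep 0
```

```text
(no output)
```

View pics/crop0.png

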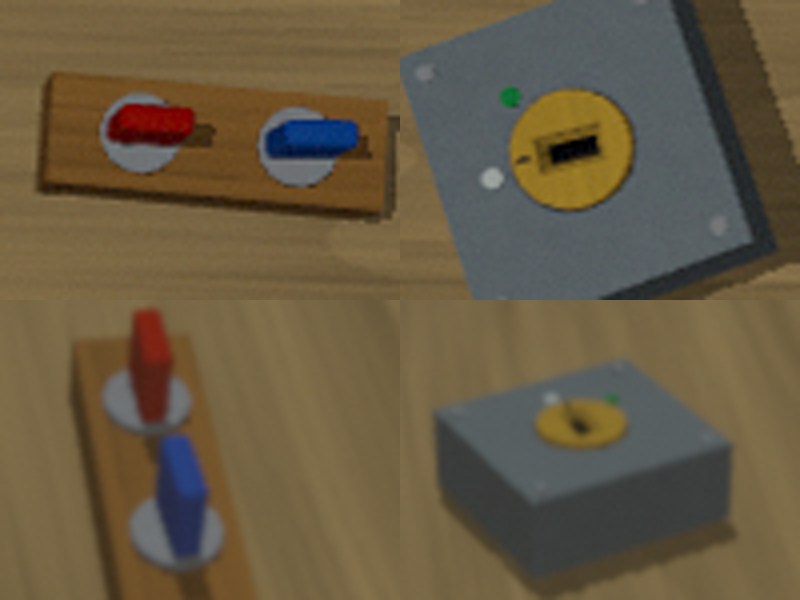

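```bash
cat >> h.py <<'E'
def ortho(c,x0,y0,half,z,s=0.00025):
    # image: up=+x, left=+y
    n=int(2*half/s); a=(np.arange(n)-n/2+.5)*s
    X=x0-a[:,None]+0*a; Y=y0-a[None]+0*a[:,None]
    uv=proj(c,np.c_[X.ravel(),Y.ravel(),np.full(X.size,z)]).astype(np.float32).reshape(n,n,2)
    return cv2.remap(c['img'],uv[...,0],uv[...,1],cv2.INTER_CUBIC)
E
cat > m.py <<'E'
from h import *
o=[]
for n in('top','side'):
    c=cap(n)
    o.append(np.hstack([ortho(c,.555,-.255,.033,.038),ortho(c,.555,-.255,.033,.074),ortho(c,.521,.272,.033,.053)]))
im=np.vstack(o)
for k in range(3):
    for j in range(2):
        cx,cy=132+264*k,132+264*j
        cv2.line(im,(cx-5,cy),(cx+5,cy),(0,255,255),1);cv2.line(im,(cx,cy-5),(cx,cy+5),(0,255,255),1)
cv2.imwrite('pics/ortho0.png',im)
E
python3 m.py
```

```text
(no output)
```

View pics/ortho0.png

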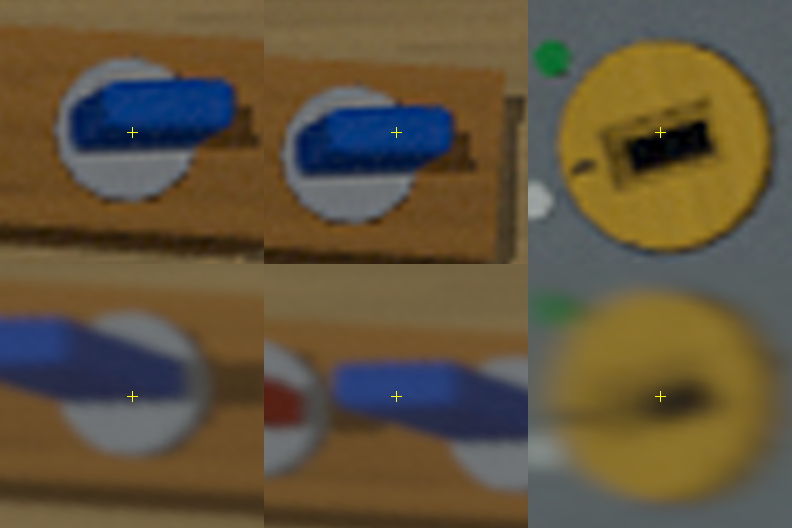

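```bash
cat > m2.py <<'E'
from h import *
vis=[]
def ang(d): return np.degrees(np.arctan2(d[1],d[0]))
for n in('top','side'):
    c=cap(n)
    s=.00025
    def w(px,x0,y0,half=.06): 
        k=half/s; return np.array([x0-(px[1]-k+.5)*s,y0-(px[0]-k+.5)*s])
    # collars
    for nm,(x0,y0) in dict(blue=(.556,-.255),red=(.561,-.182)).items():
        im=ortho(c,x0,y0,.06,.038); hsv=cv2.cvtColor(im,cv2.COLOR_BGR2HSV)
        m=((hsv[...,1]<75)&(hsv[...,2]>70)).astype(np.uint8)
        yy,xx=np.mgrid[:480,:480]; m&=((xx-240)**2+(yy-240)**2<100**2).astype(np.uint8)
        pts=cv2.findNonZero(m); (cc,r)=cv2.minEnclosingCircle(cv2.convexHull(pts)) if pts is not None else ((0,0),0)
        mm=cv2.morphologyEx(m,cv2.MORPH_OPEN,np.ones((5,5))); pts=cv2.findNonZero(mm); cc2,r2=cv2.minEnclosingCircle(pts)
        print(n,nm,'collar',w(cc2,x0,y0).round(4),r2*s)
        im=ortho(c,x0,y0,.06,.074); hsv=cv2.cvtColor(im,cv2.COLOR_BGR2HSV)
        hm=((hsv[...,0]>100)&(hsv[...,0]<130)) if nm=='blue' else ((hsv[...,0]<7)|(hsv[...,0]>172))
        mm=hm&(hsv[...,1]>150)&(hsv[...,2]>(np.percentile(hsv[...,2][hm&(hsv[...,1]>150)],60)-15))
        mm=cv2.morphologyEx(mm.astype(np.uint8),cv2.MORPH_OPEN,np.ones((7,7)))
        k,l,st,ce=cv2.connectedComponentsWithStats(mm); i=1+st[1:,4].argmax()
        rc=cv2.minAreaRect(cv2.findNonZero((l==i).astype(np.uint8))); print('   grip top',w(rc[0],x0,y0).round(4),np.array(rc[1])*s,rc[2])
    x0,y0=.5195,.2707
    im=ortho(c,x0,y0,.06,.053); hsv=cv2.cvtColor(im,cv2.COLOR_BGR2HSV)
    m=((hsv[...,0]>15)&(hsv[...,0]<32)&(hsv[...,1]>140)).astype(np.uint8)
    yy,xx=np.mgrid[:480,:480]; m&=((xx-240)**2+(yy-240)**2<130**2).astype(np.uint8)
    m=cv2.morphologyEx(m,cv2.MORPH_OPEN,np.ones((5,5)))
    h=cv2.convexHull(cv2.findNonZero(m)); e=cv2.fitEllipse(h); print(n,'disc',w(e[0],x0,y0).round(4),np.array(e[1])*s)
    # dark slot
    d=((hsv[...,2]<60)&((xx-e[0][0])**2+(yy-e[0][1])**2<75**2)).astype(np.uint8)
    d=cv2.morphologyEx(d,cv2.MORPH_OPEN,np.ones((7,7))); p=cv2.findNonZero(d)
    if p is not None: rc=cv2.minAreaRect(p); print('  slot',w(rc[0],x0,y0),np.array(rc[1])*s,rc[2])
    vis.append(np.hstack([ortho(c,.5195,.2707,.035,.053,.0002),ortho(c,.5585,-.2195,.035,.034,.0002)]))
cv2.imwrite('pics/o2.png',np.vstack(vis))
E
python3 m2.py
```

```text
top blue collar [ 0.5555 -0.2538] 0.018227703094482423
   grip top [ 0.5558 -0.2533] [0.01025 0.02975] 90.0
top red collar [ 0.5595 -0.1841] 0.018210485458374025
   grip top [ 0.5597 -0.1835] [0.0299394  0.01039616] 2.2025980949401855
top disc [0.5175 0.2705] [0.05206234 0.05310743]
  slot [0.5172728  0.27004063] [0.0085252  0.02155109] 74.87599182128906
side blue collar [ 0.5601 -0.2547] 0.0211029109954834
   grip top [ 0.5574 -0.2552] [0.00809335 0.02728699] 89.16968536376953
side red collar [ 0.5621 -0.1866] 0.02033626174926758
   grip top [ 0.5611 -0.1868] [0.02989137 0.01037694] 2.2025983333587646
side disc [0.5209 0.2702] [0.05020913 0.05153582]
  slot [0.519525   0.26762499] [0.00474342 0.01011929] 71.56504821777344
```

View pics/o2.png

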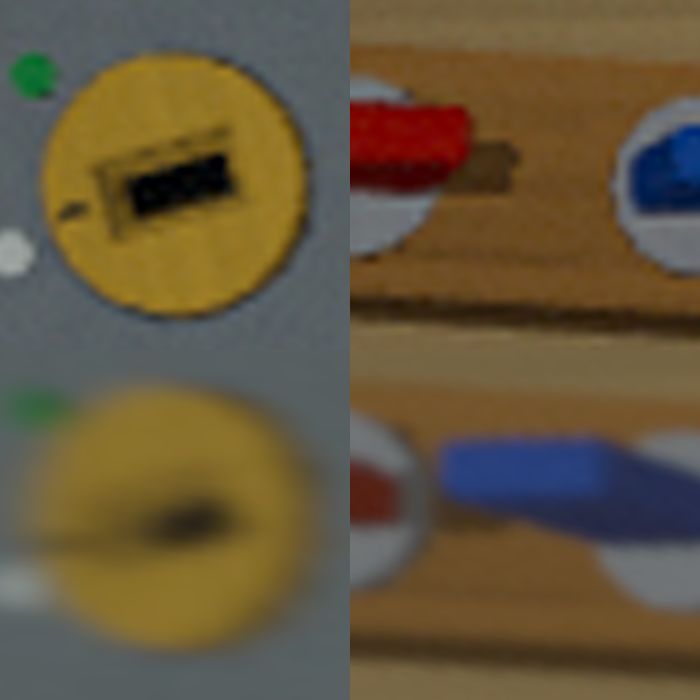

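```bash
cat > g.py <<'E'
import sys,numpy as np
from cell import manip
o=manip.get_obs(); p=o['ee_pos']; from scipy.spatial.transform import Rotation as R
r=R.from_euler('xyz',o['orientation']).as_matrix()
t=np.array([float(v) for v in sys.argv[1:4]])
print('pos',p.round(4),'rpy',o['orientation'].round(4),'gap',o['finger_gap'].round(4),'F',o['wrist_force'].round(1),'t',o['t'].round(2))
print('delta cm',((r.T@(t-p))*100).round(2),'twist',round((o['orientation'][2]-np.radians(float(sys.argv[4]))+np.pi)%(2*np.pi)-np.pi,3))
E
python3 g.py .50 .30 .238 100
```

```text
Traceback (most recent call last):
  File "g.py", line 6, in <module>
    print('pos',p.round(4),'rpy',o['orientation'].round(4),'gap',o['finger_gap'].round(4),'F',o['wrist_force'].round(1),'t',o['t'].round(2))
                                                                 ^^^^^^^^^^^^^^^^^^^^^
AttributeError: 'float' object has no attribute 'round'
```

```bash
sed -i "s/o\['finger_gap'\].round(4)/round(o['finger_gap'],4)/;s/o\['t'\].round(2)/round(o['t'],2)/" g.py
python3 g.py .50 .30 .238 115
```

```text
pos [0.1481 0.6329 0.2393] rpy [3.1415 0.     2.9119] gap 0.0855 F [ 0.7 -0.5 -0.3] t 0.9
delta cm [-41.85 -24.4    0.13] twist 0.905
```

Call:
{"api": "servo_tool", "payload": {
  "deltas": [
    [8.5,[-3.5,-2,0],0.11],
    [8.5,[-7,-4,0],0.22],
    [8.5,[-10.5,-6.1,0],0.33],
    [8.5,[-14,-8.1,0],0.44],
    [8.5,[-17.5,-10.2,0],0.55],
    [8.5,[-21,-12.2,0],0.66],
    [8.5,[-24.5,-14.3,0],0.77],
    [8.5,[-28,-16.3,0],0.88]
  ]
}}

```text
t: 1.57
ee_pos: [0.3847, 0.4088, 0.2396]
orientation: [3.141, -0.0, 2.026]
wrist_force: [-0.2, 0.0, -0.8]
finger_gap: 0.0849
```

```bash
python3 g.py .55 .0 .20 100
```

```text
pos [0.3847 0.4088 0.2396] rpy [ 3.1412e+00 -3.0000e-04  2.0265e+00] gap 0.0849 F [-0.2  0.  -0.8] t 1.57
delta cm [-43.99  -3.15   3.95] twist 0.281
```

Call:
{"api": "servo_tool", "payload": {
  "deltas": [
    [8.5,[-4.1,-0.3,0.3],0.04],
    [8.5,[-8.2,-0.6,0.6],0.08],
    [8.5,[-12.3,-0.9,0.9],0.12],
    [8.5,[-16.4,-1.2,1.2],0.16],
    [8.5,[-20.5,-1.5,1.5],0.2],
    [8.5,[-24.6,-1.8,1.8],0.24],
    [8.5,[-28.7,-2.1,2.1],0.28],
    [8.5,[-32.8,-2.4,2.4],0.28]
  ]
}}

```text
t: 2.23
ee_pos: [0.5085, 0.1043, 0.2155]
orientation: [3.141, -0.0, 1.75]
wrist_force: [1.2, 1.1, -0.9]
finger_gap: 0.0849
```

```bash
python3 g.py .557 -.2545 .14 90
```

```text
pos [0.5085 0.1043 0.2155] rpy [ 3.1408e+00 -3.0000e-04  1.7501e+00] gap 0.0849 F [ 1.2  1.1 -0.9] t 2.23
delta cm [-36.17  -1.63   7.54] twist 0.179
```

Call:
{"api": "servo_tool", "payload": {
  "deltas": [
    [8.5,[-4,-0.2,0.4],0.03],
    [8.5,[-8,-0.4,0.8],0.06],
    [8.5,[-12,-0.6,1.2],0.09],
    [8.5,[-16,-0.8,1.6],0.12],
    [8.5,[-20,-1,2.4],0.15],
    [8.5,[-24,-1.2,3.2],0.18],
    [8.5,[-28,-1.4,4],0.18],
    [8.5,[-32,-1.5,4.8],0.18]
  ]
}}

```text
t: 2.9
ee_pos: [0.5509, -0.2133, 0.167]
orientation: [3.141, -0.0, 1.572]
wrist_force: [1.7, 0.2, -0.6]
finger_gap: 0.0853
```

```bash
python3 g.py .557 -.2545 .14 90
```

```text
pos [ 0.5509 -0.2133  0.167 ] rpy [ 3.1412e+00 -2.0000e-04  1.5720e+00] gap 0.0853 F [ 1.7  0.2 -0.6] t 2.9
delta cm [-4.12  0.61  2.7 ] twist 0.001
```

Call:
{"api": "servo_tool", "payload": {
  "deltas": [
    [8.5,[-2.1,0.3,1.4],0],
    [8.5,[-4.1,0.6,2.7],0],
    [8.5,[-4.1,0.6,2.7],0],
    [8.5,[-4.1,0.6,2.7],0]
  ]
}}

```text
t: 3.23
ee_pos: [0.5562, -0.2535, 0.1396]
orientation: [-3.14, -0.0, 1.57]
wrist_force: [0.3, 1.2, -0.2]
finger_gap: 0.0849
```

```bash
python3 g.py .557 -.2545 .054 90
python3 - <<'E'
from h import *
a=cap('top'); b=cap('side')
p=manip.get_obs()['ee_pos']
for c in(a,b): print(proj(c,p),proj(c,p+[0,0,-.008]))
r=lambda im,x,y,w,h,s:cv2.resize(im[y:y+h,x:x+w],(w*s,h*s),interpolation=cv2.INTER_CUBIC)
cv2.imwrite('pics/g1.png',np.hstack([r(a['img'],330,120,130,190,3),r(b['img'],265,180,130,190,3)]))
E
```

```text
pos [ 0.5562 -0.2535  0.1396] rpy [-3.1402 -0.      1.5697] gap 0.0849 F [ 0.3  1.2 -0.2] t 3.23
delta cm [-0.1   0.09  8.56] twist -0.001
[[420.86938856 184.36575109]] [[419.26949708 185.31393588]]
[[338.39055838 256.42881017]] [[337.91825806 260.56640701]]
```

View pics/g1.png

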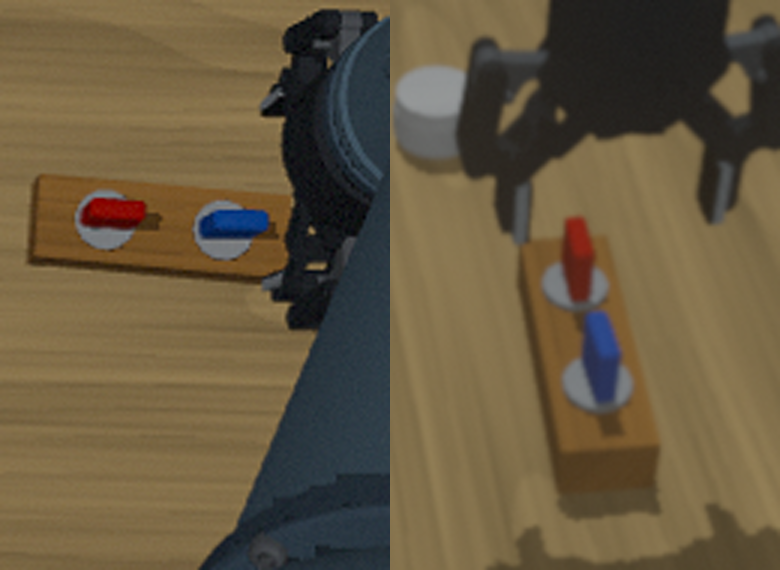

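Call:
{"api": "servo_tool", "payload": {
  "deltas": [
    [8.5,[-0.1,0,3],0],
    [8.5,[-0.1,0,6],0],
    [8.5,[-0.1,0,8.5],0],
    [8.5,[-0.1,0,8.5],0],
    [8.5,[-0.1,0,8.5],0]
  ]
}}

```text
t: 3.75
ee_pos: [0.5568, -0.2519, 0.0553]
orientation: [-3.14, -0.001, 1.574]
wrist_force: [-0.2, -0.1, 0.5]
finger_gap: 0.0848
```

```bash
python3 g.py .557 -.2545 .054 90
python3 - <<'E'
from h import *
a=cap('top'); b=cap('side')
r=lambda im,x,y,w,h,s:cv2.resize(im[y:y+h,x:x+w],(w*s,h*s),interpolation=cv2.INTER_CUBIC)
cv2.imwrite('pics/g2.png',np.hstack([r(a['img'],330,120,130,190,3),r(b['img'],265,220,130,190,3)]))
E
```

```text
pos [ 0.5568 -0.2519  0.0553] rpy [-3.1403e+00 -1.1000e-03  1.5736e+00] gap 0.0848 F [-0.2 -0.1  0.5] t 3.75
delta cm [-0.26  0.02  0.13] twist 0.003
```

View pics/g2.png

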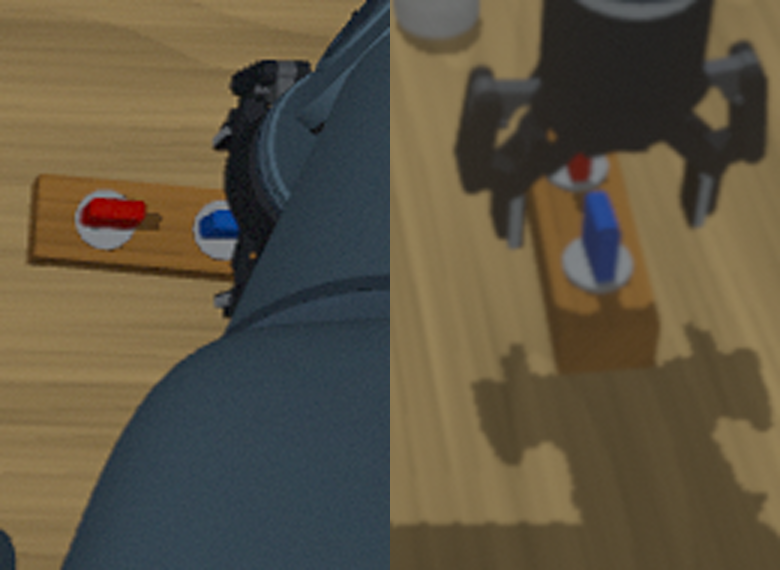

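Call:
{"api": "servo_tool", "payload": {
  "deltas": [
    [6,[-0.1,0,0.1],0],
    [4,[-0.1,0,0.1],0],
    [2.5,[-0.1,0,0.1],0],
    [1,[-0.1,0,0.1],0],
    [0.5,[-0.1,0,0.1],0],
    [0.5,[-0.1,0,0.1],0],
    [0.5,[-0.1,0,0.1],0],
    [0.5,[-0.1,0,0.1],0]
  ],
  "grip_force": 50
}}

```text
t: 4.52
ee_pos: [0.5571, -0.2546, 0.0546]
orientation: [3.141, 0.0, 1.572]
wrist_force: [-0.4, 0.6, 2.7]
finger_gap: 0.0113
```

Call:
{"api": "servo_tool", "payload": {
  "deltas": [
    [0.5,[0,0,0],0],
    [0.5,[0,0,0],0],
    [0.5,[0,0,0],0]
  ]
}}

```text
t: 4.77
ee_pos: [0.5571, -0.2546, 0.0545]
orientation: [3.141, 0.0, 1.572]
wrist_force: [-0.0, -0.1, 3.6]
finger_gap: 0.011
```

```bash
python3 g.py .557 -.2545 .14 90
```

```text
pos [ 0.5571 -0.2546  0.0545] rpy [3.1413e+00 1.0000e-04 1.5718e+00] gap 0.011 F [-0.  -0.1  3.6] t 4.77
delta cm [ 0.01 -0.   -8.55] twist 0.001
```

Call:
{"api": "servo_tool", "payload": {
  "deltas": [
    [0.5,[0,0,-1],0],
    [0.5,[0,0,-2.5],0],
    [0.5,[0,0,-5],0],
    [0.5,[0,0,-8],0],
    [0.5,[0,0,-11],0],
    [0.5,[0,0,-11],0]
  ]
}}

```text
t: 5.27
ee_pos: [0.5598, -0.2564, 0.1704]
orientation: [3.133, 0.003, 1.571]
wrist_force: [0.7, -2.2, -0.2]
finger_gap: 0.0114
```

```bash
python3 g.py .519 .2705 .16 105
python3 - <<'E'
from h import *
a=cap('top'); b=cap('side')
r=lambda im,x,y,w,h,s:cv2.resize(im[y:y+h,x:x+w],(w*s,h*s),interpolation=cv2.INTER_CUBIC)
cv2.imwrite('pics/g3.png',np.hstack([r(a['img'],330,120,130,190,3),r(b['img'],265,180,130,190,3)]))
E
```

```text
pos [ 0.5598 -0.2564  0.1704] rpy [3.1332 0.0033 1.5712] gap 0.0114 F [ 0.7 -2.2 -0.2] t 5.27
delta cm [52.7  -4.06  0.83] twist -0.261
```

View pics/g3.png

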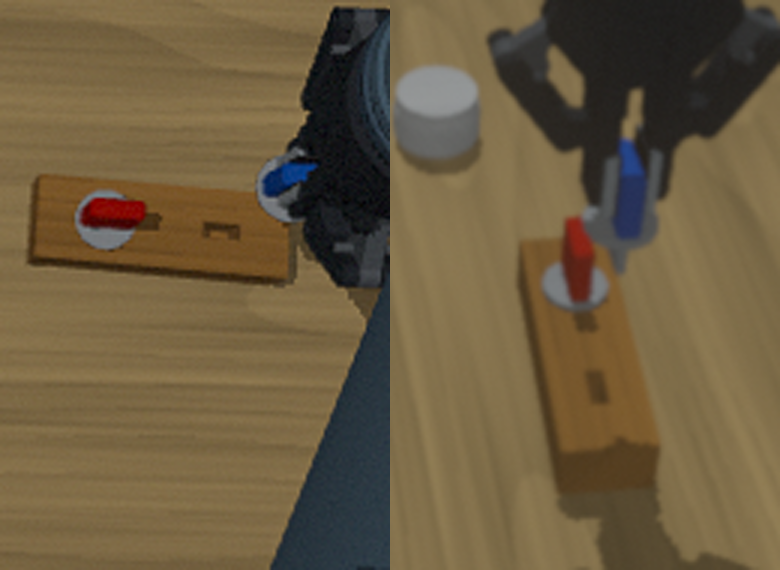

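Call:
{"api": "servo_tool", "payload": {
  "deltas": [
    [0.5,[3,-0.2,0],-0.03],
    [0.5,[7,-0.5,0],-0.07],
    [0.5,[11,-0.9,0],-0.1],
    [0.5,[15,-1.2,0],-0.14],
    [0.5,[19,-1.5,0],-0.17],
    [0.5,[23,-1.8,0],-0.2],
    [0.5,[27,-2,0],-0.23],
    [0.5,[31,-2.4,0],-0.26]
  ]
}}

```text
t: 6.03
ee_pos: [0.5312, 0.0574, 0.1632]
orientation: [-3.139, -0.0, 1.833]
wrist_force: [1.1, -0.3, -0.3]
finger_gap: 0.011
```

```bash
python3 g.py .519 .2705 .15 105
```

```text
pos [0.5312 0.0574 0.1632] rpy [-3.1393 -0.      1.8335] gap 0.011 F [ 1.1 -0.3 -0.3] t 6.03
delta cm [20.9   4.36  1.31] twist 0.001
```

Call:
{"api": "servo_tool", "payload": {
  "deltas": [
    [0.5,[4,0.8,0.2],0],
    [0.5,[8,1.6,0.5],0],
    [0.5,[12,2.4,0.8],0],
    [0.5,[16,3.3,1.1],0],
    [0.5,[19.5,4.1,1.3],0],
    [0.5,[20.9,4.4,1.3],0],
    [0.5,[20.9,4.4,1.3],0],
    [0.5,[20.9,4.4,1.3],0]
  ]
}}

```text
t: 6.7
ee_pos: [0.5201, 0.2687, 0.15]
orientation: [-3.139, 0.001, 1.834]
wrist_force: [0.9, -0.2, 0.5]
finger_gap: 0.0115
```

```bash
python3 g.py .519 .2705 .15 105
python3 - <<'E'
from h import *
a=cap('top','t4.png'); b=cap('side','s4.png')
p=manip.get_obs()['ee_pos']
for n,c in(('top',a),('side',b)):
  print(n,proj(c,p+[0,0,-.0205]))
  print([(x['p'],x['point']) for x in optics.mark_of(n,'blue_key')],[(x['p'],x['point']) for x in optics.mark_of(n,'slot')])
r=lambda im,x,y,w,h,s:cv2.resize(im[y:y+h,x:x+w],(w*s,h*s),interpolation=cv2.INTER_CUBIC)
cv2.imwrite('pics/g4.png',np.hstack([r(a['img'],40,140,130,140,3),r(b['img'],200,60,130,140,3)]))
E
```

```text
pos [0.5201 0.2687 0.15  ] rpy [-3.1392e+00  1.2000e-03  1.8336e+00] gap 0.0115 F [ 0.9 -0.2  0.5] t 6.7
delta cm [ 0.2  -0.06  0.  ] twist 0.001
top [[ 88.90936568 197.70737902]]
[(0.51, [89.1, 199.2])] [(0.83, [101.7, 207.5])]
side [[265.03442239 100.74585749]]
[(0.69, [264.6, 101.5])] [(0.55, [264.7, 130.1]), (0.18, [325.8, 277.6])]
```

View pics/g4.png

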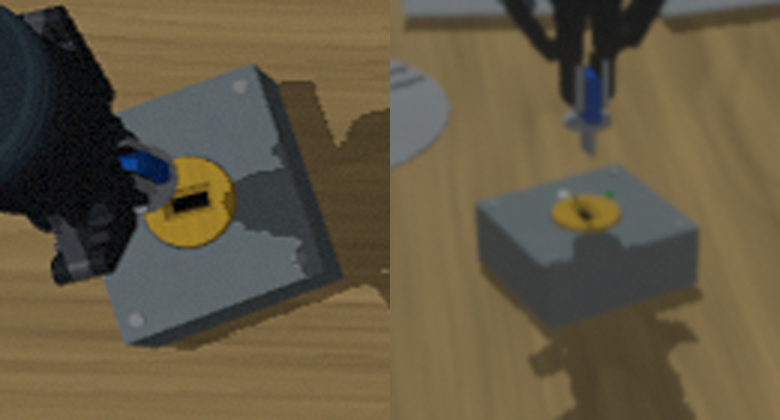

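Call:
{"api": "servo_tool", "payload": {
  "deltas": [
    [0.5,[0.1,0,1.5],0],
    [0.5,[0.2,-0.1,3],0],
    [0.5,[0.2,-0.1,4.5],0],
    [0.5,[0.2,-0.1,4.5],0],
    [0.5,[0.2,-0.1,4.5],0]
  ]
}}

```text
t: 7.42
ee_pos: [0.5194, 0.2696, 0.106]
orientation: [-3.14, 0.001, 1.831]
wrist_force: [-0.3, 0.4, -0.3]
finger_gap: 0.0109
```

```bash
python3 g.py .519 .2705 .105 105
python3 - <<'E'
from h import *
p=manip.get_obs()['ee_pos']; zt=p[2]-.0165
o=[]
for n in('top','side'):
  c=cap(n)
  print(n,[(x['p'],atz(c,[x['point']],p[2]-.0205).round(4)) for x in optics.mark_of(n,'blue_key')],[(x['p'],atz(c,[x['point']],.053).round(4)) for x in optics.mark_of(n,'slot')])
  o.append(np.hstack([ortho(c,p[0],p[1],.035,zt,.0002),ortho(c,p[0],p[1],.035,.053,.0002)]))
im=np.vstack(o)
for k in range(2):
    for j in range(2):
        cv2.drawMarker(im,(175+350*k,175+350*j),(0,255,255),0,12,1)
        cv2.circle(im,(175+350*k,175+350*j),90 if k==0 else 130,(0,255,255),1)
cv2.imwrite('pics/g5.png',cv2.resize(im,(600,600)))
E
```

```text
pos [0.5194 0.2696 0.106 ] rpy [-3.1402e+00  6.0000e-04  1.8309e+00] gap 0.0109 F [-0.3  0.4 -0.3] t 7.42
delta cm [ 0.1  -0.02  0.1 ] twist -0.002
top [(0.67, array([[0.5176, 0.2702, 0.0855]]))] [(0.72, array([[0.5147, 0.2724, 0.053 ]]))]
side [(0.56, array([[0.5231, 0.2772, 0.0855]]))] [(0.61, array([[0.5192, 0.2608, 0.053 ]]))]
```

View pics/g5.png

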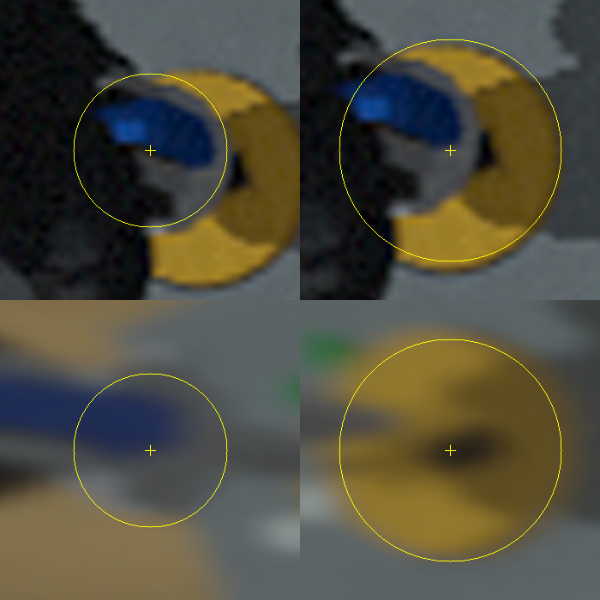

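Call:
{"api": "servo_tool", "payload": {
  "deltas": [
    [0.5,[0.1,0,0.4],0],
    [0.5,[0.1,0,0.8],0],
    [0.5,[0.1,0,1.1],0],
    [0.5,[0.1,0,1.4],0],
    [0.5,[0.1,0,1.7],0],
    [0.5,[0.1,0,2.0],0],
    [0.5,[0.1,0,2.0],0]
  ]
}}

```text
t: 8.3
ee_pos: [0.519, 0.2712, 0.0855]
orientation: [-3.141, 0.0, 1.832]
wrist_force: [0.7, -0.8, -0.6]
finger_gap: 0.0113
```

Call:
{"api": "servo_tool", "payload": {
  "deltas": [
    [0.5,[0,0,0.3],0],
    [0.5,[0,0,0.6],0],
    [0.5,[0,0,0.9],0],
    [0.5,[0,0,1.1],0],
    [0.5,[0,0,1.2],0],
    [0.5,[0,0,1.2],0]
  ]
}}

```text
t: 8.8
ee_pos: [0.5193, 0.2713, 0.074]
orientation: [-3.141, 0.0, 1.832]
wrist_force: [-0.9, -0.2, -0.1]
finger_gap: 0.0111
```

Call:
{"api": "servo_tool", "payload": {
  "deltas": [
    [0.5,[0,0,0.1],0],
    [0.5,[0,0,0.15],0],
    [0.5,[0,0,0.2],0],
    [0.5,[0,0,0.2],0]
  ]
}}

```text
t: 9.13
ee_pos: [0.5196, 0.2715, 0.0735]
orientation: [3.141, -0.001, 1.832]
wrist_force: [-3.0, -1.4, 10.9]
finger_gap: 0.0112
```

Run:
```python
from h import *
a=cap('top'); b=cap('side')
r=lambda im,x,y,w,h,s:cv2.resize(im[y:y+h,x:x+w],(w*s,h*s),interpolation=cv2.INTER_CUBIC)
cv2.imwrite('pics/g6.png',np.hstack([r(a['img'],50,150,100,120,4),r(b['img'],215,70,100,120,4)]))
```

```text
(no output)
```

View pics/g6.png

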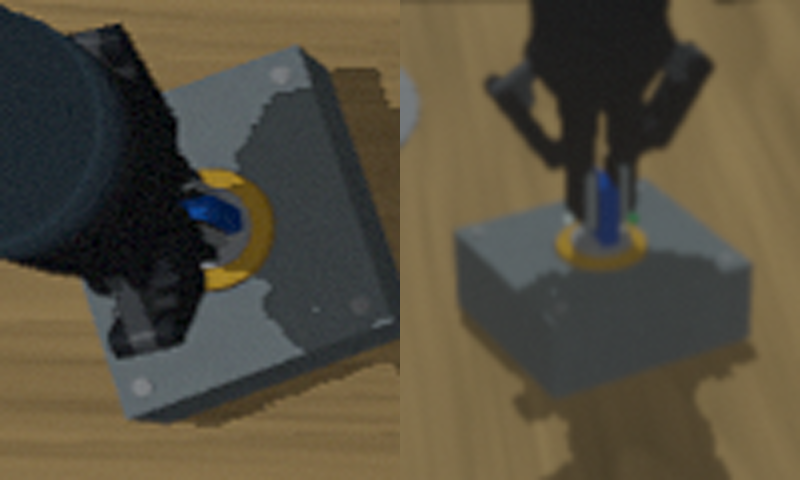

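Call:
{"api": "servo_tool", "payload": {
  "deltas": [
    [0.5,[0,0,-0.1],0.05],
    [0.5,[0,0,-0.1],0.15],
    [0.5,[0,0,-0.1],0.25],
    [0.5,[0,0,-0.1],0.35],
    [0.5,[0,0,-0.1],0.45],
    [0.5,[0,0,-0.1],0.55],
    [0.5,[0,0,-0.1],0.65],
    [0.5,[0,0,-0.1],0.65]
  ]
}}

```text
t: 9.9
ee_pos: [0.5198, 0.2715, 0.0736]
orientation: [3.141, -0.0, 1.179]
wrist_force: [-0.1, -0.1, 1.7]
finger_gap: 0.0114
```

```bash
python3 -c "
from cell import manip;o=manip.get_obs();print(o['joints'].round(2),o['moment'],o['wrist_force'])"; python3 g.py .519 .271 .073 38
```

```text
[-0.91  0.71  0.49  1.84 -0.49  0.72 -0.54] [ 0.017652   -0.00741685 -0.0154699 ] [-0.14424149 -0.10100371  1.73148941]
pos [0.5198 0.2715 0.0736] rpy [ 3.1407e+00 -2.0000e-04  1.1788e+00] gap 0.0114 F [-0.1 -0.1  1.7] t 9.9
delta cm [-0.08 -0.05  0.06] twist 0.516
```

Call:
{"api": "servo_tool", "payload": {
  "deltas": [
    [0.5,[0,0,0],0.1],
    [0.5,[0,0,0],0.2],
    [0.5,[0,0,0],0.3],
    [0.5,[0,0,0],0.4],
    [0.5,[0,0,0],0.46],
    [0.5,[0,0,0],0.5],
    [0.5,[0,0,0],0.5]
  ]
}}

```text
t: 10.48
ee_pos: [0.5198, 0.2715, 0.0736]
orientation: [3.141, -0.001, 0.684]
wrist_force: [0.3, -0.4, 2.1]
finger_gap: 0.0114
```

```bash
python3 -c "
from cell import manip;o=manip.get_obs();print(o['joints'].round(2),o['moment'],o['wrist_force'])
from h import *
a=cap('top'); b=cap('side')
r=lambda im,x,y,w,h,s:cv2.resize(im[y:y+h,x:x+w],(w*s,h*s),interpolation=cv2.INTER_CUBIC)
cv2.imwrite('pics/g7.png',np.hstack([r(a['img'],50,150,100,120,4),r(b['img'],215,70,100,120,4)]))"
```

```text
[-1.    0.75  0.61  1.84 -0.61  0.75 -0.93] [-0.04364848 -0.02622458  0.0489172 ] [ 0.33366488 -0.40719135  2.06287147]
```

View pics/g7.png

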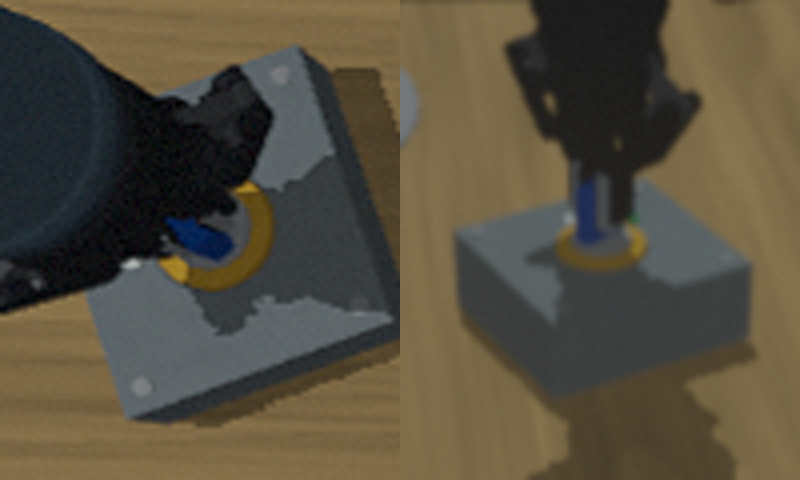

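Turn on slowly until the stop shows in the moment.

Call:
{"api": "servo_tool", "payload": {
  "deltas": [
    [0.5,[0,0,0],0.05],
    [0.5,[0,0,0],0.1],
    [0.5,[0,0,0],0.15],
    [0.5,[0,0,0],0.15]
  ]
}}

```text
t: 10.92
ee_pos: [0.5196, 0.2712, 0.0735]
orientation: [3.141, 0.0, 0.534]
wrist_force: [0.0, -1.5, 3.9]
finger_gap: 0.0112
```

```bash
python3 -c "
from cell import manip;o=manip.get_obs();print(o['joints'].round(2),o['moment'],o['wrist_force'],o['orientation'])"
```

```text
[-1.02  0.76  0.65  1.84 -0.65  0.76 -1.05] [-0.43955895  0.10253521  0.57303976] [ 0.02489291 -1.48967374  3.94959412] [3.14087112e+00 3.50625773e-05 5.34156286e-01]
```

Call:
{"api": "servo_tool", "payload": {
  "deltas": [
    [0.5,[0,0,0],-0.08],
    [0.5,[0,0,0],-0.08],
    [2,[0,0,0],-0.08],
    [4,[0,0,0],-0.08],
    [4,[0,0,0],-0.08],
    [4,[0,0,0],-0.08],
    [4,[0,0,0],-0.08]
  ]
}}

```text
t: 11.5
ee_pos: [0.5193, 0.2714, 0.0731]
orientation: [-3.142, 0.0, 0.611]
wrist_force: [0.6, -0.1, 0.3]
finger_gap: 0.0403
```

Call:
{"api": "servo_tool", "payload": {
  "deltas": [
    [4,[0,0,-2],0],
    [4,[0,0,-5],0],
    [4,[0,0,-9],0],
    [4,[0,0,-13],0],
    [4,[-4,0,-16],0],
    [4,[-8,0,-16],0],
    [4,[-12,0,-16],0],
    [4,[-14,0,-16],0]
  ]
}}

```text
t: 12.17
ee_pos: [0.4014, 0.1884, 0.2328]
orientation: [-3.139, 0.003, 0.61]
wrist_force: [-0.1, -0.8, -0.3]
finger_gap: 0.0402
```

Run:
```python
from h import *
a=cap('top'); b=cap('side')
for n,c in(('top',a),('side',b)):
  for t,z in(('blue_key',.053),('slot',.053),('red_key',.034)):
    print(n,t,[(x['p'],atz(c,[x['point']],z).round(4)) for x in optics.mark_of(n,t)[:1]])
r=lambda im,x,y,w,h,s:cv2.resize(im[y:y+h,x:x+w],(w*s,h*s),interpolation=cv2.INTER_CUBIC)
cv2.imwrite('pics/g8.png',np.hstack([r(a['img'],50,150,100,120,4),r(b['img'],215,70,100,120,4)]))
```

```text
top blue_key [(0.77, array([[0.514 , 0.2729, 0.053 ]]))]
top slot [(0.64, array([[0.5171, 0.2726, 0.053 ]]))]
top red_key [(0.81, array([[ 0.5652, -0.1808,  0.034 ]]))]
side blue_key [(0.68, array([[0.5221, 0.2726, 0.053 ]]))]
side slot [(0.44, array([[0.5279, 0.2709, 0.053 ]]))]
side red_key [(0.6, array([[ 0.5623, -0.1903,  0.034 ]]))]
```

View pics/g8.png

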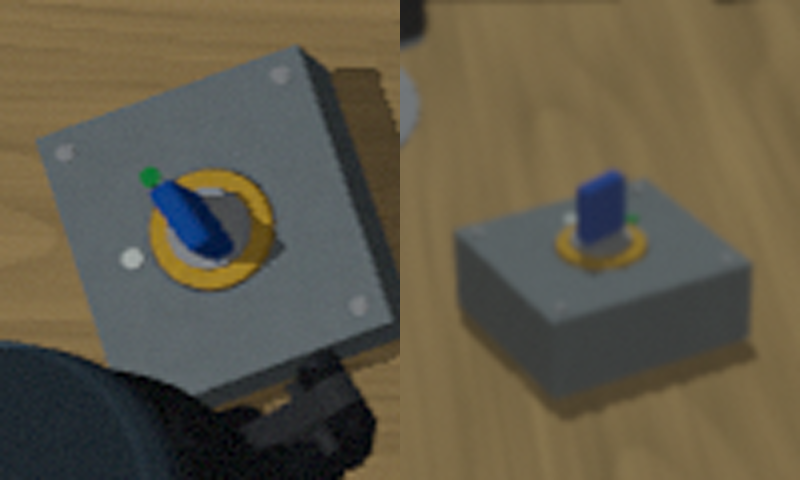

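Run:
```python
from h import *
a=cap('top');b=cap('side')
cv2.imwrite('pics/g9.png',np.hstack([ortho(a,.5175,.2705,.04,.053,.0002),ortho(a,.5175,.2705,.04,.093,.0002)]))
cv2.imwrite('pics/g10.png',ortho(b,.5209,.2703,.04,.053,.00015))
```

```text
(no output)
```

View pics/g9.png

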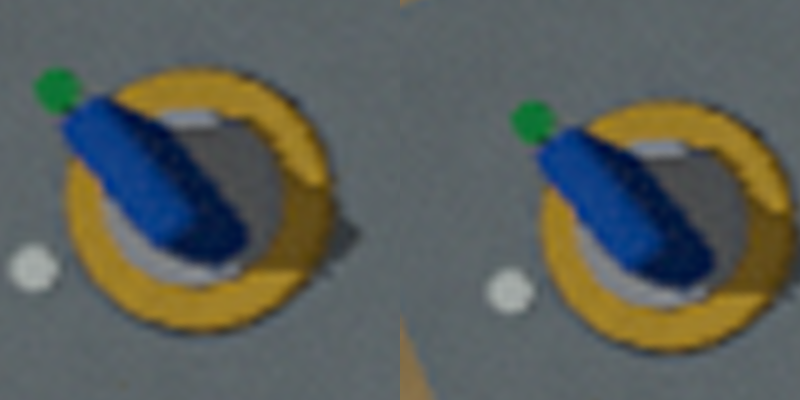

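View pics/g10.png

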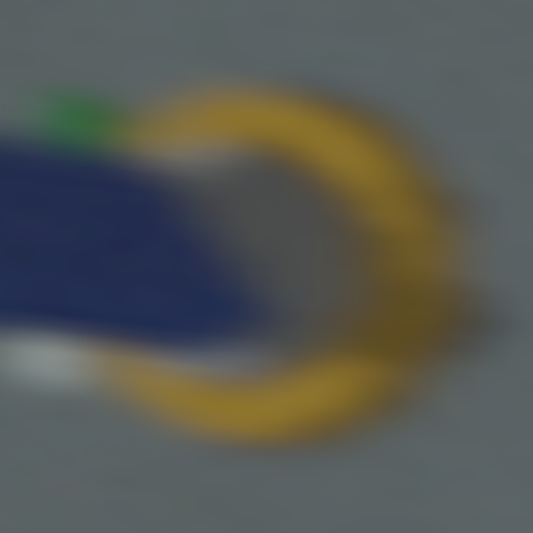

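```bash
python3 -c "
from cell import manip
o=manip.get_obs();print(o['t'],abs(o['joint_vel']).max(),o['wrist_force']);print(manip.close_job())"
```

```text
12.6667 0.008024078872920655 [-0.28420452 -0.0629032   0.09100303]
the job is handed in; nothing more can be done
None
```

I took the blue key out of the block and pushed it fully into the brass cylinder. I then turned it clockwise to the stop, let go, backed the arm away and handed in at about 12.7 s.

- **Key home:** The collar met the cylinder face at the expected height, with about 11 N of upward force. The last pictures show the key standing upright in the slot with its collar on the face.
- **Cylinder on:** The turning moment rose to about 0.57 N m, well above the 0.08 N m friction, so I take that as the firm stop. I turned back 0.08 rad to relieve it, which is inside the key's play. The black line itself was hidden behind the grip in both views, on the side of the green dot, so I inferred the final angle from the moment and the key's direction. That direction measured 35–41 degrees from the x axis, depending on the view used.
- **Red key:** The networks placed it within about 8 mm of its first reading in both cameras, which is about their usual scatter. I did not view its picture again after the turn.
- **Disagreements:** The two cameras differed by about 3 mm in x, so I used the mean and compared key and slot within one camera. In the last pictures the networks put the key 3–6 mm from the slot point, with the slot largely covered by then.

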